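# Open the crockery cupboard

## Task

Open the crockery cupboard for service: turn the catch clear, swing the left door (the one whose strip overlaps the other) wide open first, then swing the right door wide open too, both standing roughly square to the front or further. Leave the pot, paper roll and tumbler beside it where they are.

Things in the scene. Friction and masses are not known exactly. Their poses are not given: they have to be found in the camera images.
- cupboard: Wooden cupboard with two pale doors, fixed on the counter, 200 mm deep (x), 360 wide (y), 240 high. Origin at the centre of its underside; its own -x is the front, facing the robot, +y its left. The door fronts lie in the plane x = -100 mm of its frame. The top panel (25 mm thick) covers the doors' upper edges and is flush with their fronts.
- catch (a joint): Turn catch: flat dark bar 96 mm long, 14 wide, 8 thick, 2 to 10 mm in front of the left door. Within 0.2 of 0 at the start: upright, lower half blocks the left door. Turns in the plane of the front; positive: upper end goes to the cupboard's left (+y). Door free beyond 1.3 either way; stops at 1.65 either way. Friction 0.05 N m (1 to 2 N at its end); stays where left.
- catch_pivot (a point): Centre of the catch on its screw axis, 6 mm below the cupboard's top, 105 mm to the left of its middle, 6 mm in front of the door fronts.
- catch_top (a point): Upper end of the catch bar, 51 mm from the pivot, so it stands 45 mm above the cupboard's top when upright and can be pushed sideways from above. (The lower end is 45 mm from the pivot.)
- left_door (a joint): Left door (at +y), 178 mm wide, 210 high, 15 thick, 0.7 kg, hinged at its outer (left) edge; 0 shut, grows as it swings out towards the robot, stop at 1.9. Held shut by the catch. Its aluminium strip (8 mm thick) laps 20 mm over the front of the right door, along its full height. Light hinge friction (0.06 N m); stays where left.
- right_door (a joint): Right door (at -y), mirror image of the left without strip or catch; 0 shut, grows as it swings out, stop at 1.9. The left door's strip lies in front of it and bars it until the left door is out of the way (pulled earlier, it drags the left door along). Same light friction.
- left_door_grip (a point): Point to pinch on the left handle: upright round dark steel bar, 12 mm thick, 125 long, axis 45 mm in front of the door, 45 mm from its free edge. On the bar's axis, 20 mm below its upper end, 35 mm below the cupboard's top. Two posts join bar and door 42 and 88 mm below this point; above them the bar stands free. Pinch from above, across the door's width. Turns with the door.
- right_door_grip (a point): The same point on the right door's handle (mirror image).
- left_door_hinge (a point): Point on the left door's vertical hinge axis (its outer front edge), at the height of the grip point; the grip is 133 mm from it along the door and 45 mm out from the face.
- right_door_hinge (a point): The same on the right door's hinge axis.
- pot_mid (a point): Steel pot, 170 mm wide, 95 high, standing loose to the left of the cupboard; its centre. To be left alone.
- towel_roll_mid (a point): Paper towel roll standing on end, 110 mm wide, 220 high, loose, to the right of the cupboard; its centre. To be left alone.
- tumbler_mid (a point): Glass tumbler, 72 mm wide, 100 high, loose, to the right, nearer the robot; its centre. To be left alone.

How it is judged:
By the outcome, as a careful person would: the job done as asked, in the order asked, and still so for the second after the job is handed in, with the robot touching nothing.
It also fails if it takes over 64 s, if anything falls off the work surface, if the arm or the gripper's body presses on something with over 40 N, if the wrist force passes 120 N, or if a joint passes its speed limit or range.

## Robot

A 6-joint arm with a two-finger parallel gripper is mounted at the origin on the work surface. World frame = base frame: x ahead of the robot, y to its left, z up, the work surface at z = 0. Lengths are in m, angles in degrees, forces in N, time in s.
With the tool pointing down it reaches from about 0.325 to 0.775 m from the base axis. Payload 5.5 kg.
Tool frame: the origin (TCP) lies at the centre of the arm's flange, where the gripper is bolted on; the fingertips stand 182 mm ahead of it and the grasp point (between the pads) lies 163 mm ahead of it; z points along the fingers, y is the direction in which the jaws open and shut (so a half turn about z gives the same grasp; the last joint's range is limited). The gripper opens to 88 mm and grips with 3 to 60 N. Pads are 20 mm wide; open, the fingers measure 115 mm over their backs; the gripper's body (75 mm by 178 mm) begins 61 mm behind the grasp point.
Start: joints at [72.21, 5.22, 70.514, -0, 104.267, -3.249], TCP at [0.151, 0.581, 0.405] pointing down, gripper open.
Joint ranges: [-164.24, 164.24], [-49.07, 125.15], [9.68, 141.18], [-86.29, 266.29], [3.28, 154.24], [-151.56, 151.56]. Speed limits (degrees/s): [147.25, 147.25, 172.46, 180, 180, 180].

## Interface

Orientations are given as [roll, pitch, yaw] about the fixed x, y, z axes, in that order (R = Rz(yaw) Ry(pitch) Rx(roll)).
In Python, from station import r gives the robot as it stands. The module is installed in compiled form; this text tells all that it offers. Calls block until the motion is done:
- r.reach(position, orientation): joint-space move of the TCP to a pose.
- r.servo_line(position, rotation=None, speed=0.15): straight line of the TCP; rotation=None keeps the orientation; speed is the mean speed in m/s.
- r.move_joints(angles): joint-space move.
- r.let_go() and r.grab(squeeze=None): open the fingers fully, or close them until they stop; squeeze is the grip in N (None keeps the last).
- r.wait(seconds).
- r.inverse_kinematics(position, orientation): joint angles nearest the present ones, or None.
- r.sense(): the state.
- r.snapshot(name): name is "scene" or "top" or "wrist"; returns a dict with "frame" (480x640x3 uint8, red, green, blue), "fx", "fy", "cx", "cy" (pixels), "dist_coeffs" ([k1, k2, p1, p2, k3] as OpenCV has them; the pictures are not rectified), "R" (3x3) and "t" (3): a world point X has camera coordinates R X + t. Camera axes: x right, y down, z forward; pixel columns grow to the right and rows downward; lengths in m; the calibration is good to about 2 mm. A picture is of the moment at which its call begins. There is no depth.
A pose or a line that the arm cannot do raises r.IKError and nothing moves.
- r.hand_in(): hands the job in, once; it reports no verdict.
The state is a dict: "clock": time; "joints": joint angles; "joint_vel": joint speeds; "joint_torque": joint torques, N m; "tcp_pos": TCP position; "orientation": TCP orientation; "contact_force": force on the tool from outside, world axes, zero at the start; "torque": the same for the moment, N m; "opening": finger opening in m.
Only numpy, scipy, OpenCV 4.12 (cv2) and the standard library are available. Lean on these libraries where they do the work, as an engineer would, in place of code of your own. Each camera call takes 0.05 s, during which the arm holds its last target.

## Working session

There is one attempt and no reset: what is moved stays moved. The work goes in short steps, each a Python script; the robot and the scene stay as the last script left them, time stands still between calls to the robot, and variables do not carry over. Pictures are saved under pics/ and viewed, and the job is handed in when it is done.

```bash
mkdir -p pics
cat > h.py <<'E'
import numpy as np,cv2
from station import r
def snap(n,f):
    s=r.snapshot(n); cv2.imwrite(f'pics/{f}.png',cv2.cvtColor(s['frame'],cv2.COLOR_RGB2BGR)); 
    np.save(f'pics/{f}.npy',{k:v for k,v in s.items() if k!='frame'},allow_pickle=True); return s
def load(f): return np.load(f'pics/{f}.npy',allow_pickle=True).item()
def K(s): return np.array([[s['fx'],0,s['cx']],[0,s['fy'],s['cy']],[0,0,1]])
def proj(s,P): return cv2.projectPoints(np.array(P,float).reshape(-1,3),cv2.Rodrigues(np.array(s['R'],float))[0],np.array(s['t'],float),K(s),np.array(s['dist_coeffs'],float))[0].reshape(-1,2)
def onplane(s,uv,z):
    n=cv2.undistortPoints(np.array(uv,float).reshape(-1,1,2),K(s),np.array(s['dist_coeffs'],float)).reshape(-1,2)
    R=np.array(s['R']);c=-R.T@np.array(s['t']); d=np.c_[n,np.ones(len(n))]@R
    return c+d*((z-c[2])/d[:,2])[:,None]
E
python3 - <<'E'
from h import *
for n in ['scene','top','wrist']:
    s=snap(n,n+'0'); print(n,-np.array(s['R']).T@np.array(s['t']))
print(r.sense())
E
```

```text
scene [0.8549104  0.12894998 0.96608647]
top [0.53736343 0.00396597 1.12959584]
wrist [0.06864277 0.60154163 0.38371204]
{'clock': 0.15, 'joints': array([ 7.22086495e+01,  5.25417778e+00,  7.05653746e+01,  1.07171439e-03,
        1.04268247e+02, -3.24833386e+00]), 'joint_vel': array([-0.14595713, -0.11121152, -0.2021526 ,  0.03802077,  0.09777201,
        0.11531633]), 'joint_torque': array([ 8.85014924e-04, -4.47041702e+01, -4.06910634e+01,  6.98023243e-02,
        2.73351290e-02, -9.28181043e-05]), 'tcp_pos': array([0.15067429, 0.58082309, 0.40376267]), 'orientation': array([-1.79912401e+02, -6.01242886e-03,  1.65457242e+02]), 'contact_force': array([ 0.05225252, -0.09253241, -0.47908294]), 'torque': array([ 0.00584976, -0.04649888,  0.03462976]), 'opening': 0.08780523447033234}
```

View pics/scene0.png

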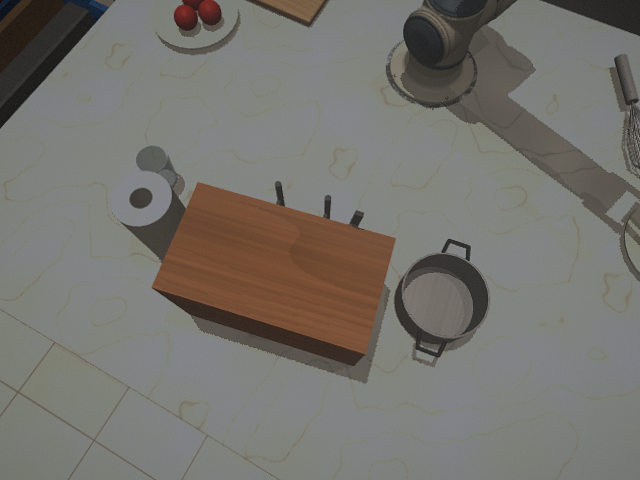

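View pics/top0.png

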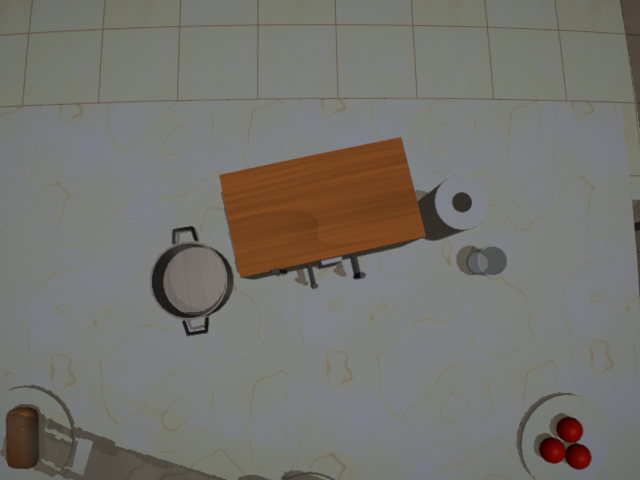

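View pics/wrist0.png

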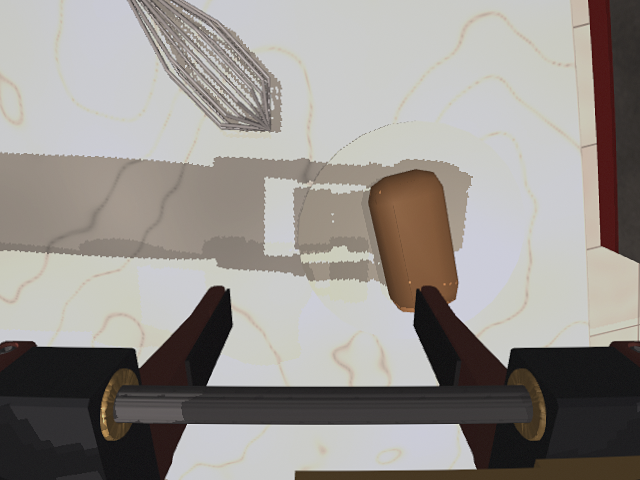

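The scene view shows the cupboard top with corners near (199,183) and (395,238). In the top view the corners are near (221,174), (402,138), (425,238) and (241,276). The pot is to its left, at (193,280) in the top view. The roll is at (461,203) and the tumbler at (485,261), both to its right. Next I'll fit the pose and zoom in.

```bash
cat >> h.py <<'E'
def T(p,P):
    x,y,a=p;P=np.atleast_2d(np.array(P,float));c,s=np.cos(a),np.sin(a)
    return np.c_[x+c*P[:,0]-s*P[:,1],y+s*P[:,0]+c*P[:,1],P[:,2]]
E
python3 - <<'E'
from h import *
from scipy.optimize import least_squares
box=[[.1,.18,.24],[.1,-.18,.24],[-.1,-.18,.24],[-.1,.18,.24]]
t=load('top0');s=load('scene0')
im={n:cv2.imread(f'pics/{n}.png') for n in('top0','scene0')}
def corners(n,c):
    g=cv2.cvtColor(im[n],cv2.COLOR_BGR2GRAY)
    return cv2.cornerSubPix(g,np.array(c,np.float32).reshape(-1,1,2),(4,4),(-1,-1),(3,50,.01)).reshape(-1,2)
ct=corners('top0',[[221,174],[402,138],[425,238],[241,276]])
cs=corners('scene0',[[199,183],[395,238]])
print(ct,cs)
f=lambda p:np.r_[(proj(t,T(p,box))-ct).ravel(),(proj(s,T(p,[box[2],box[3]]))-cs).ravel()]
o=least_squares(f,[.65,.05,.2],loss='soft_l1'); print(o.x,np.degrees(o.x[2]),o.fun.round(1)); np.save('pose.npy',o.x)
p=o.x
pts={'piv':[-.106,.105,.234],'lg':[-.145,.18-.002-.133+.002,.205],'rg':[-.145,-.047,.205],'lh':[-.1,.18,.205],'rh':[-.1,-.18,.205]}
for k,v in pts.items():print(k,T(p,v)[0].round(4),proj(t,T(p,v))[0].round(),proj(s,T(p,v))[0].round())
for nm,uv,z in(('pot',[193,280],.095),('roll',[461,203],.22),('tumb',[478,261],.1)):print(nm,onplane(t,[uv],z))
a=im['scene0'][160:270,180:420];cv2.imwrite('pics/z1.png',cv2.resize(a,None,fx=3.3,fy=3.3,interpolation=2))
a=im['top0'][220:320,210:450];cv2.imwrite('pics/z2.png',cv2.resize(a,None,fx=3.3,fy=3.3,interpolation=2))
E
```

```text
[[218.68747 174.58614]
 [400.58395 136.67818]
 [423.0882  237.79698]
 [240.52219 277.3715 ]] [[197.31534 181.62599]
 [395.54764 238.0109 ]]
[ 0.69271573 -0.03602477  0.1975335 ] 11.317836010718993 [-0.4 -0.   0.1  0.5  2.  -1.  -1.4  0.  -0.1 -0.3  0.  -0. ]
piv [0.5682 0.0461 0.234 ] [279. 272.] [353. 224.]
lg [ 0.5413 -0.0184  0.205 ] [314. 286.] [327. 202.]
rg [ 0.5598 -0.1106  0.205 ] [361. 275.] [278. 188.]
lh [0.5593 0.1208 0.205 ] [241. 278.] [392. 245.]
rh [ 0.63   -0.2321  0.205 ] [421. 239.] [202. 190.]
pot [[0.55889794 0.24001506 0.095     ]]
roll [[ 0.69822791 -0.31290873  0.22      ]]
tumb [[ 0.58873322 -0.38704759  0.1       ]]
```

View pics/z1.png

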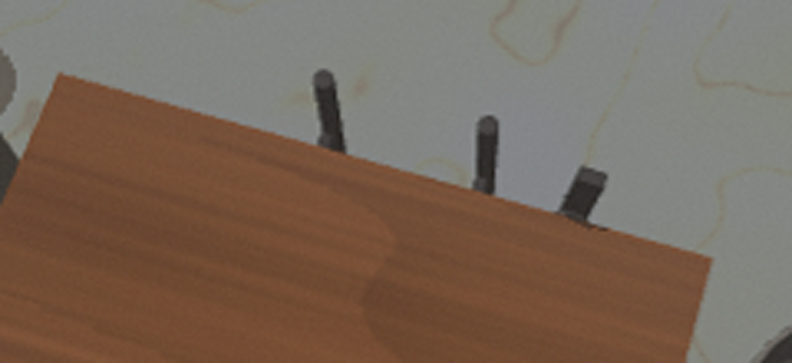

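View pics/z2.png

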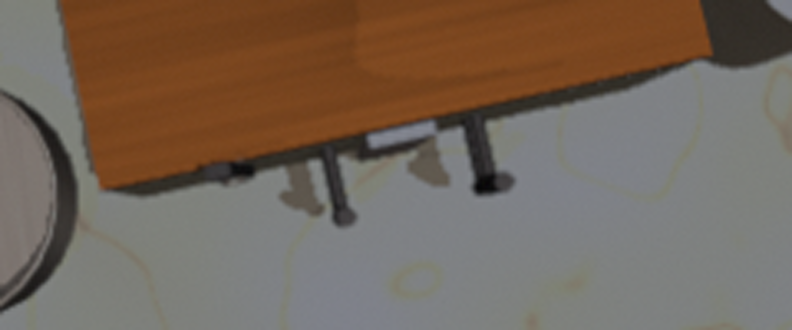

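Run:
```python
from h import *
from scipy.optimize import least_squares
p=np.load('pose.npy');t=load('top0');s=load('scene0')
print('bar tops pred top/scene',[proj(c,T(p,[[-.145,.047,.225],[-.145,-.047,.225]])).round(1).tolist() for c in (t,s)])
print('seen top',[[210+343/3.3,220+215/3.3],[210+487/3.3,220+183/3.3]],'scene',[[180+487/3.3,160+122/3.3],[180+323/3.3,160+76/3.3]])
for ph in(-.2,0,.2):
    print(ph,[proj(c,T(p,[-.106,.105+.051*np.sin(ph),.234+.051*np.cos(ph)])).round(1).tolist() for c in (t,s)])
print('seen',[180+592/3.3,160+176/3.3])
print('edge mid',proj(s,T(p,[[-.1,.1,.24],[-.1,-.1,.24],[-.1,.18,.24],[-.1,-.18,.24]])).round(1).tolist())
```

```text
bar tops pred top/scene [[[313.8, 285.8], [361.8, 275.2]], [[327.5, 197.4], [277.5, 183.4]]]
seen top [[313.93939393939394, 285.1515151515151], [357.5757575757576, 275.45454545454544]] scene [[327.5757575757576, 196.96969696969697], [277.8787878787879, 183.03030303030303]]
-0.2 [[[283.6, 269.9]], [[349.7, 210.8]]]
0 [[[277.9, 271.1]], [[355.8, 212.3]]]
0.2 [[[272.4, 272.4]], [[361.8, 214.2]]]
seen [359.3939393939394, 213.33333333333334]
edge mid [[349.9, 225.0], [239.8, 193.5], [395.6, 238.0], [197.2, 181.4]]
```

The pose fit agrees with the handle tops to under 1 px in the scene view. The catch is at about +0.12. I'll push its top towards +y.

```bash
cat >> h.py <<'E'
p=np.load('pose.npy'); A=np.degrees(p[2])
def tcp(own,off=.163): return T(p,own)[0]+[0,0,off]
E
python3 - <<'E'
from h import *
def corner(ph,clear=0):
    y=.105+.040*np.sin(ph)-(.007+clear)*np.cos(ph); z=.234+.040*np.cos(ph)+(.007+clear)*np.sin(ph)
    return tcp([-.112,y-.0135,z],.182)
o=[180,0,A+180]
r.grab(10)
c=corner(-.2,.008)
r.reach(c+[0,0,.06],o)
print(r.sense()['clock'],r.sense()['joints'].round(1))
r.servo_line(c,o,speed=.15)
for ph in np.linspace(0,1.54,9):
    r.servo_line(corner(ph),speed=.06); s=r.sense(); print(round(ph,2),s['clock'],s['contact_force'].round(1),s['tcp_pos']-corner(ph))
r.servo_line(corner(1.54)+[0,0,.08],speed=.2)
snap('scene','scene1');snap('top','top1');print(r.sense()['clock'])
a=cv2.imread('pics/scene1.png')[160:270,180:420];cv2.imwrite('pics/z3.png',cv2.resize(a,None,fx=3.3,fy=3.3,interpolation=2))
E
```

```text
4.0333 [  -2.4    3.4   61.4    0.   115.2 -103.8]
0.0 5.0 [-0.2 -0.7  0. ] [-0.0001099   0.0005166   0.00081419]
0.19 5.2833 [0.3 0.  0.8] [-6.44668731e-05  3.12498299e-04  1.70641308e-05]
0.38 5.5667 [1.  0.2 0.2] [-7.75217396e-05  3.51736079e-04 -8.87672626e-05]
0.58 5.85 [ 0.2 -0.4  0.5] [-7.78209630e-05  4.14313895e-04 -2.22118819e-04]
0.77 6.1333 [-0.7 -0.4  0.3] [-6.46128440e-05  3.76002863e-04 -4.16922431e-04]
0.96 6.4167 [-0.5 -0.  -0.3] [-4.23053332e-05  2.99174750e-04 -5.25750381e-04]
1.16 6.7 [ 0.5 -0.3  0. ] [-2.95030490e-05  2.27295144e-04 -6.63881725e-04]
1.35 6.9833 [ 0.3 -0.1  0.1] [-3.16919580e-06  1.70323861e-04 -6.92871983e-04]
1.54 7.2667 [-1.1 -0.9 -0.2] [ 1.28044254e-05  6.43312074e-05 -7.30339340e-04]
7.9167
```

View pics/z3.png

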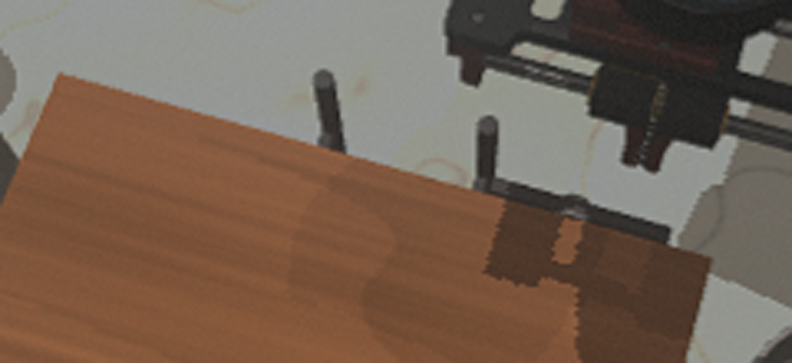

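View pics/top1.png

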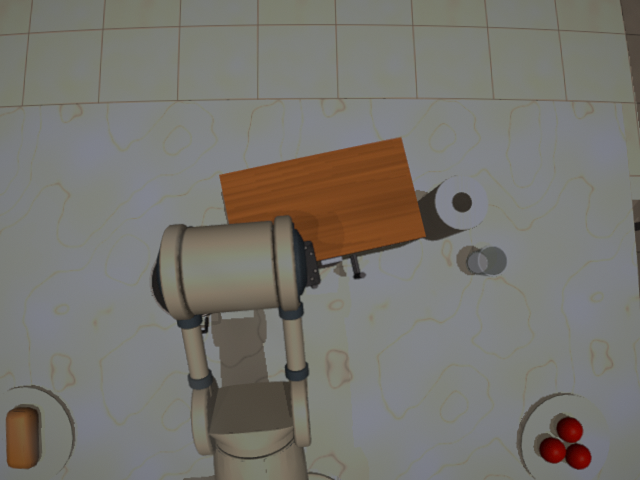

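In the zoomed view the catch now lies along the front edge, from (495,185) to (668,235), so it is turned clear. Next is the left door.

```bash
cat >> h.py <<'E'
def grip(side,th):  # side +1 left, -1 right
    al,ou=.133,.045
    x=-.1-al*np.sin(th)-ou*np.cos(th); y=.18-al*np.cos(th)+ou*np.sin(th)
    return tcp([x,side*y,.205])
def swing(side,psi0,thend,n=12):
    for th in np.linspace(0,thend,n+1)[1:]:
        g=grip(side,th)
        r.servo_line(g,[180,0,psi0-side*np.degrees(th)],speed=.08)
        s=r.sense(); print(round(th,2),round(s['clock'],2),s['contact_force'].round(1),round(s['opening'],4),(1e3*(s['tcp_pos']-g)).round(1))
        if s['opening']<.009 or np.abs(s['contact_force']).max()>25: print('STOP');return False
    return True
E
python3 - <<'E'
from h import *
o=[180,0,A+180]; g=grip(1,0)
r.let_go(); r.reach(g+[0,0,.06],o); r.servo_line(g,o,speed=.12)
print(r.sense()['contact_force'].round(1))
r.grab(15); s=r.sense(); print(s['clock'],s['opening'],s['contact_force'].round(1))
if s['opening']>.009 and swing(1,A+180,1.72):
    r.let_go(); s=r.sense();print(s['contact_force'].round(1))
    r.servo_line(s['tcp_pos']+[0,0,.07],speed=.15)
snap('scene','scene2');snap('top','top2');print(r.sense()['clock'])
E
```

```text
[ 0.6 -0.8 -0.7]
11.6333 0.011816964975485776 [-0.3  0.6  0.4]
0.14 12.03 [ 0.4  1.6 -0.7] 0.0115 [ 0.   0.1 -0. ]
0.29 12.43 [ 0.2  0.8 -0.1] 0.0113 [ 0.3 -0.1  0. ]
0.43 12.83 [-0.8 -0.6 -0.8] 0.0122 [ 0.3 -0.2 -0. ]
0.57 13.23 [-1.  -0.5 -1. ] 0.0117 [ 0.3 -0.3  0. ]
0.72 13.63 [-3.  -2.2  0.3] 0.0116 [ 0.2 -0.4  0. ]
0.86 14.03 [-5.8 -3.2 -0. ] 0.0113 [ 0.1 -0.4  0. ]
1.0 14.43 [-5.8 -1.6  0.3] 0.0119 [ 0.  -0.3 -0. ]
1.15 14.83 [-7.9 -1.6  1.4] 0.0117 [-0.  -0.1 -0. ]
1.29 15.23 [-7.4 -0.5  1.1] 0.0115 [-0.1  0.1 -0. ]
1.43 15.63 [-7.2  0.5  1.6] 0.0114 [-0.1  0.2 -0. ]
1.58 16.03 [-7.9  1.3  1.7] 0.0112 [-0.   0.4 -0. ]
1.72 16.43 [-5.8  2.   2.1] 0.0115 [ 0.1  0.6 -0. ]
[-0.6 -0.1  0.1]
18.3833
```

View pics/scene2.png

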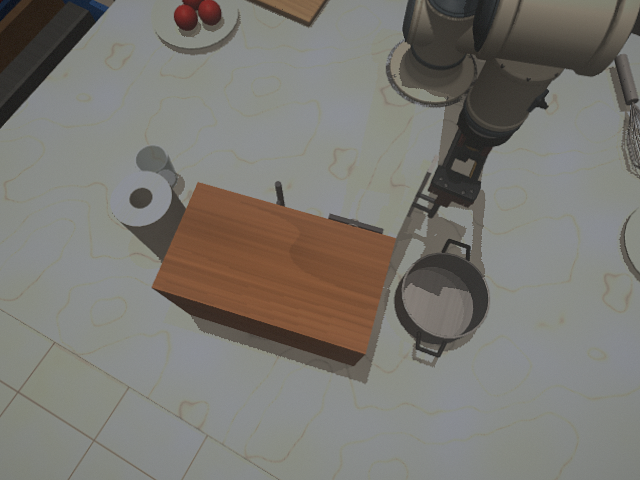

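The left door stands open, from (395,238) to about (430,173), and the pot has not moved. Now the right door.

Run:
```python
from h import *
o=[180,0,A]; g=grip(-1,0)
s=r.sense(); r.servo_line(s['tcp_pos']+[0,0,.04],speed=.2)
r.reach(g+[0,0,.09],o); print(r.sense()['joints'].round(0)); r.servo_line(g,o,speed=.12)
print(r.sense()['contact_force'].round(1))
r.grab(15); s=r.sense(); print(s['clock'],s['opening'],s['contact_force'].round(1))
if s['opening']>.009 and swing(-1,A,1.70):
    r.let_go(); s=r.sense();print(s['contact_force'].round(1))
    r.servo_line(s['tcp_pos']+[0,0,.12],speed=.15)
    s=r.sense(); r.reach([.42,-.05,.45],[180,0,A+90])
snap('scene','scene3');snap('top','top3');print(r.sense()['clock'])
```

```text
[-15.   2.  69.   0. 110.  64.]
[-0.3  0.   0.5]
21.9333 0.011541322493810695 [-0.4  0.1  0.2]
0.14 22.33 [-0.5  1.  -0. ] 0.0117 [-0.1  0.1 -0. ]
0.28 22.73 [-2.3  1.9  1.1] 0.0113 [ 0.2  0.2 -0. ]
0.42 23.13 [-3.   1.1  0.6] 0.0116 [ 0.2  0.3 -0. ]
0.57 23.53 [-3.3  2.1  1.3] 0.0116 [ 0.1  0.3 -0. ]
0.71 23.93 [-4.8  1.5  1.2] 0.012 [ 0.1  0.3 -0. ]
0.85 24.33 [-5.8  1.3  0.4] 0.0119 [ 0.1  0.3 -0. ]
0.99 24.73 [-5.3  0.1  0.9] 0.0116 [ 0.1  0.3 -0. ]
1.13 25.13 [-4.3 -0.7  0.6] 0.0115 [ 0.1  0.4 -0. ]
1.27 25.53 [-4.6 -1.3 -0.1] 0.0119 [ 0.   0.4 -0. ]
1.42 25.93 [-4.3 -1.8  1.1] 0.0117 [ 0.   0.4 -0. ]
1.56 26.33 [-2.5 -2.3 -0.2] 0.0119 [-0.   0.4 -0. ]
1.7 26.73 [-2.5 -1.6  0.2] 0.0118 [-0.   0.4 -0. ]
[-0.5  0.8  0.1]
30.125
```

View pics/scene3.png

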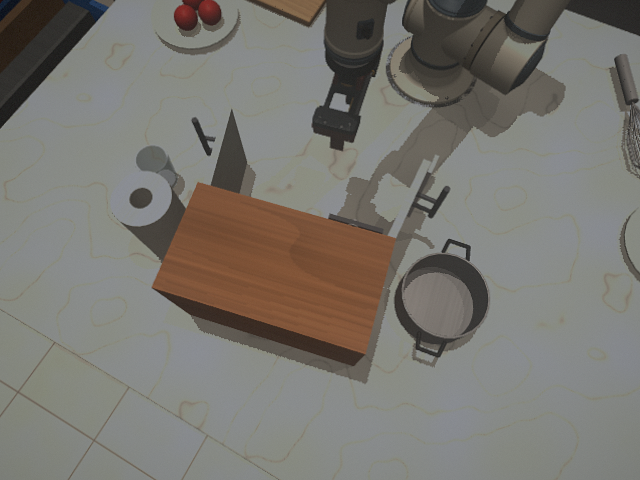

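View pics/top3.png

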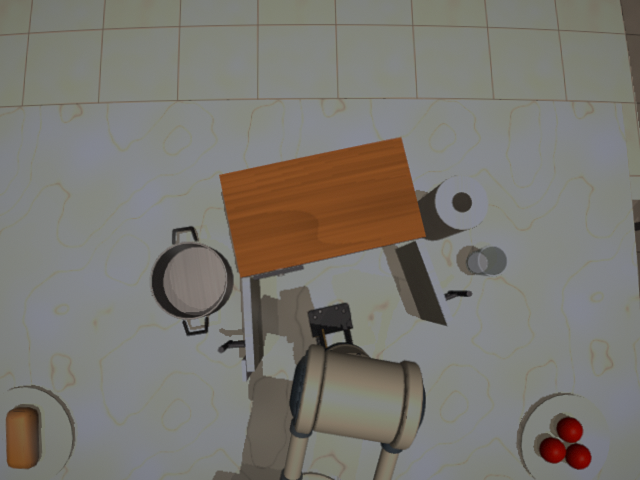

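In the top view both doors stand open: the left from (243,277) to (250,377), the right from about (420,240) to (445,325). The pot, roll and tumbler are at the same pixels as before. I'll do a quick numeric check of the door angles and then hand in.

Run:
```python
from h import *
t=load('top3')
for sd,th in((1,1.72),(-1,1.70)):
    print(proj(t,grip(sd,th)-[0,0,.143]).round(1))
a=cv2.absdiff(cv2.imread('pics/top0.png'),cv2.imread('pics/top3.png')).max(2)
print('tumbler/roll diff',(a[175:290,455:512]>40).sum(),'pot diff',(a[222:338,145:215]>40).sum())
print(r.sense()['contact_force'].round(1)); r.hand_in()
```

```text
[[220.2 349.9]]
[[468.5 294.3]]
tumbler/roll diff 0 pot diff 0
[-0.2  0.  -0.1]
the job is handed in; nothing more can be done
```

Both cupboard doors are wide open and the job is handed in, at about 30 s on the robot's clock.

- **Catch:** I turned it about 1.5 rad with its upper end to the left. The picture afterwards showed it lying horizontal, parallel to the front edge and clear of the door.
- **Left door:** opened first, by its handle, to about 1.72 rad.
- **Right door:** opened second, the same way, to about 1.70 rad.
- **Forces:** in the readings I took, no component of the wrist force went above about 8 N. It read near zero after each release and at hand-in.

The last pictures show both doors past square, with each handle where its angle predicts to within about 2 px. The pot, paper roll and tumbler areas I compared in the top view were unchanged from the start. The gripper was empty and clear of everything. No check failed. The only mismatch was early on: the right handle's top was about 4 px off its prediction in the top view, but the scene view agreed and the grasp there went as planned.

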